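Find and release the latched seed-mat key

ROBOT

A 6-joint arm with a two-finger parallel gripper is mounted at the origin on the work surface. World frame = base frame: x ahead of the robot, y to its left, z up, the work surface at z = 0. Lengths are in m, angles in rad, forces in N, time in s.
With the tool pointing down it reaches from about 0.35 to 0.85 m from the base axis. Payload 8.1 kg.
Tool frame: the origin (TCP) lies on the centre line of the jaws, within the pads' length; the fingertips stand 17 mm ahead of it and the grasp point (between the pads) lies 2 mm behind it; x points along the fingers, z is the direction in which the jaws open and shut, and the axes are right-handed (so a half turn about x gives the same grasp; the last joint's range is limited). The gripper opens to 93 mm and grips with 3 to 60 N. Pads are 15 mm wide; open, the fingers measure 128 mm over their backs; the gripper's body (75 mm by 188 mm) begins 65 mm behind the grasp point.
Start: joints at [-1.271, 0.13, 1.488, -0, 1.523, -0.085], TCP at [0.225, -0.556, 0.236] pointing down, gripper open.
Joint ranges: [-2.96, 2.96], [-0.89, 2.26], [0.02, 2.5], [-1.34, 4.48], [0, 2.73], [-2.66, 2.66]. Speed limits (rad/s): [2.39, 2.39, 2.79, 3.14, 3.14, 3.14].

INTERFACE

Orientations are given as a unit quaternion [x, y, z, w].
In Python, from rig import r, vision gives the robot as it stands. The module is installed in compiled form; this text tells all that it offers.
- The arm moves only by the tool carry_out, never from a script. Its argument "steps" is one flat list of numbers, 6 for each row, row after row: the shift along the tool's x, y, z in cm, then the turn, a rotation vector about the tool's x, y, z in degrees. A call has 1 to 5 rows; each row is the pose to reach, as a shift and turn from the pose commanded when the call began, along the tool's axes at that moment; what a row does not reach only later rows make up. A row lasts 1/10 s, in which the tool goes at most 50 mm and 8.59 degrees, less where a joint would pass 70% of its speed; a pose out of reach is approached as far as the arm can. A call with a gripper value outside its range is refused whole. "grip" is the closure, from 0 (fully open) to 1 (shut), set as the call begins (left out, the last holds). The fingers move at their own pace and stop on an object; the grip force is fixed at half the most. Time passes only in rows, so rows that repeat a pose let the fingers close. It gives the time, the measured TCP pose, the force and the opening at its end, in the units of the state.
- r.observe(): the state, without advancing time (a new reading comes with each control period).
- vision.get_image(name): name is "scene" or "top"; returns the picture (420x560x3 uint8, red, green, blue); there is no depth.
- vision.camera_model(name): a dict with "intrinsics" (3x3 intrinsics, pixels), "rvec" (rotation vector, rad) and "tvec" (3), from world to camera coordinates, as OpenCV has them. Camera axes: x right, y down, z forward; pixel columns grow to the right and rows downward; lengths in m; the calibration is good to about 2 mm. A picture is of the moment at which its call begins. camera_model takes no time and is no camera call.
- r.finish_job(): hands the job in, once; it reports no verdict.
The state is a dict: "clock": time; "joint_positions": joint angles; "dq": joint speeds; "tau": joint torques, N m; "eef_pos": TCP position; "eef_rot": TCP orientation; "force": force on the tool from outside, world axes, zero at the start; "wrist_torque": the same for the moment, N m; "gripper_width": opening from 0.0 (shut) to 1.0 (fully open).
Only numpy, scipy, OpenCV 4.12 (cv2) and the standard library are available. Lean on these libraries where they do the work, as an engineer would, in place of code of your own. Each camera call takes 0.05 s, during which the arm holds its last target. There are 200 camera calls.

TASK

One of the four identical keys on the grey seed-mat control box has been left latched down. With the fingertips, lightly tap each key in turn, from the robot's left to its right, to feel which one is already down, letting a raised key give no more than 3 mm; then press the latched one firmly down off its catch so that it springs up, and move clear, so that all four keys stand up. Don't hammer the box, pick nothing up, and leave the tray, pot, trowel and tag holder where they are.

Things in the scene. Friction and masses are not known exactly. Their poses are not given: they have to be found in the camera images.
- panel: fixed grey metal control box, 120 mm (x) by 240 mm (y) by 55 mm high, turned at most 0.35 rad. Origin: centre of its underside, on the bench; x points away from the robot, y left along the key row, z up. Four identical white keys stand in its top, 50 mm apart (y = +75, +25, -25, -75 mm, x = 0). Exactly one starts latched.
- key1: white cap of the first (leftmost, +y end) key, 46 mm (x) by 34 mm (y), flat top, 16 mm gaps between caps. Origin 16 mm below the middle of its top face. If latched, it sits solid under a tap below 5 N, leaves its catch once pushed 9 mm down in all (push it 11 mm down to be sure, 7.5 N; the stop beyond is hard) and springs right up when the finger leaves; it does not latch again.
- key1_top (a point): middle of the top face of the first (leftmost, +y end) key; moves with the key. 71 mm above the bench when up, 65 mm when latched.
- travel1 (a joint): how far the first (leftmost, +y end) key is down, m: 0 up, 0.006 latched, 0.0125 at its stop. Spring force: 2 N to start a raised key moving, 4 N at 4 mm, 5 N at 6 mm, 6.5 N at 9 mm, 8 N at the stop. Lightly tapped, a raised key goes down less than 4 mm; pushing it further switches its zone on, which is wrong.
- key2: white cap of the second from the left key, 46 mm (x) by 34 mm (y), flat top, 16 mm gaps between caps. Origin 16 mm below the middle of its top face. If latched, it sits solid under a tap below 5 N, leaves its catch once pushed 9 mm down in all (push it 11 mm down to be sure, 7.5 N; the stop beyond is hard) and springs right up when the finger leaves; it does not latch again.
- key2_top (a point): middle of the top face of the second from the left key; moves with the key. 71 mm above the bench when up, 65 mm when latched.
- travel2 (a joint): how far the second from the left key is down, m: 0 up, 0.006 latched, 0.0125 at its stop. Spring force: 2 N to start a raised key moving, 4 N at 4 mm, 5 N at 6 mm, 6.5 N at 9 mm, 8 N at the stop. Lightly tapped, a raised key goes down less than 4 mm; pushing it further switches its zone on, which is wrong.
- key3: white cap of the third from the left key, 46 mm (x) by 34 mm (y), flat top, 16 mm gaps between caps. Origin 16 mm below the middle of its top face. If latched, it sits solid under a tap below 5 N, leaves its catch once pushed 9 mm down in all (push it 11 mm down to be sure, 7.5 N; the stop beyond is hard) and springs right up when the finger leaves; it does not latch again.
- key3_top (a point): middle of the top face of the third from the left key; moves with the key. 71 mm above the bench when up, 65 mm when latched.
- travel3 (a joint): how far the third from the left key is down, m: 0 up, 0.006 latched, 0.0125 at its stop. Spring force: 2 N to start a raised key moving, 4 N at 4 mm, 5 N at 6 mm, 6.5 N at 9 mm, 8 N at the stop. Lightly tapped, a raised key goes down less than 4 mm; pushing it further switches its zone on, which is wrong.
- key4: white cap of the fourth (rightmost, -y end) key, 46 mm (x) by 34 mm (y), flat top, 16 mm gaps between caps. Origin 16 mm below the middle of its top face. If latched, it sits solid under a tap below 5 N, leaves its catch once pushed 9 mm down in all (push it 11 mm down to be sure, 7.5 N; the stop beyond is hard) and springs right up when the finger leaves; it does not latch again.
- key4_top (a point): middle of the top face of the fourth (rightmost, -y end) key; moves with the key. 71 mm above the bench when up, 65 mm when latched.
- travel4 (a joint): how far the fourth (rightmost, -y end) key is down, m: 0 up, 0.006 latched, 0.0125 at its stop. Spring force: 2 N to start a raised key moving, 4 N at 4 mm, 5 N at 6 mm, 6.5 N at 9 mm, 8 N at the stop. Lightly tapped, a raised key goes down less than 4 mm; pushing it further switches its zone on, which is wrong.
- tray: loose green plastic seed tray with 15 cells, 160 x 250 x 50 mm, beyond the box; origin: centre of its underside. Bystander.
- pot: loose empty terracotta pot, 114 mm across the rim, 100 mm high, beyond the box to the left; origin: centre of its underside. Bystander.
- trowel: loose steel trowel lying on the bench left of the box, 303 mm long along its x (blade at +x, 70 mm wide; wooden handle 28 mm thick at -x); origin on the bench near the blade's neck, 150 mm from the handle's end. Bystander.
- tags: loose blue silicone plant tag holder right of the box, 50 x 60 x 30 mm, with four upright tags up to 70 mm high; origin: centre of its underside. Bystander.

How it is judged:
By the outcome, as a careful person would: the job done as asked, in the order asked, and still so for the second after the job is handed in, with the robot touching nothing.
It also fails if it takes over 45 s, if anything falls off the work surface, if the arm or the gripper's body presses on something with over 40 N, if the wrist force passes 120 N, or if a joint passes its speed limit or range.

## Working session

There is one attempt and no reset: what is moved stays moved. The work goes in short steps, Python scripts to look and compute and a tool call to move; the robot and the scene stay as the last step left them, time stands still between calls to the robot, and variables do not carry over. Pictures are saved under pics/ and viewed, about 8 in all and at most 12, crops included, and the job is handed in when it is done.

Besides the shell and the picture viewer there is one more tool, called after "Call:" in YAML: its name, and indented under it one key for each argument. carry_out: Moves the arm, as the interface text tells. Its arguments: {"type":"object","properties":{"steps":{"type":"array"},"grip":{"type":"number"}},"required":["steps"]}

```bash
mkdir -p pics
python3 - <<'E'
from rig import r, vision
import cv2, numpy as np
s=r.observe(); print(s)
for n in("scene","top"):
    im=vision.get_image(n); cv2.imwrite(f"pics/{n}0.png",im[:,:,::-1])
    m=vision.camera_model(n); R=cv2.Rodrigues(np.array(m["rvec"]))[0]
    print(n,m["intrinsics"],"C",-R.T@np.array(m["tvec"]).ravel(), R[2])
E
```

```text
{'clock': 0.0, 'joint_positions': array([-1.27137734e+00,  1.31137413e-01,  1.48925203e+00,  4.53864346e-07,
        1.52299334e+00, -8.54208920e-02]), 'dq': array([ 0.00049178,  0.0008551 ,  0.00022281, -0.0005811 , -0.00094729,
       -0.00077548]), 'tau': array([ 1.19094555e-03, -5.59846365e+01, -4.91756165e+01,  7.69971055e-02,
        3.55156465e-02, -1.63637287e-04]), 'eef_pos': array([ 0.22510035, -0.55560822,  0.23461657]), 'eef_rot': array([ 0.39555195,  0.58688196, -0.39475735,  0.58589663]), 'force': array([ 0.04695027, -0.61123752, -0.22177601]), 'wrist_torque': array([ 0.00310328, -0.02444259, -0.0182134 ]), 'gripper_width': 0.9997057972603123}
scene [[442.06781103   0.         278.97056678]
 [  0.         442.06781103 207.40039389]
 [  0.           0.           1.        ]] C [ 1.30160527 -0.02052424  0.59339926] [-0.78808583  0.10718993 -0.60616091]
top [[450.39252648   0.         272.23100278]
 [  0.         450.39252648 212.588822  ]
 [  0.           0.           1.        ]] C [0.56595888 0.07962071 1.1286389 ] [ 0.05234937 -0.01133875 -0.99856446]
```

View pics/top0.png

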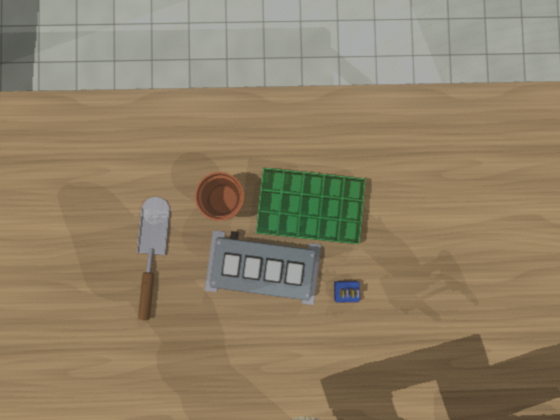

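View pics/scene0.png

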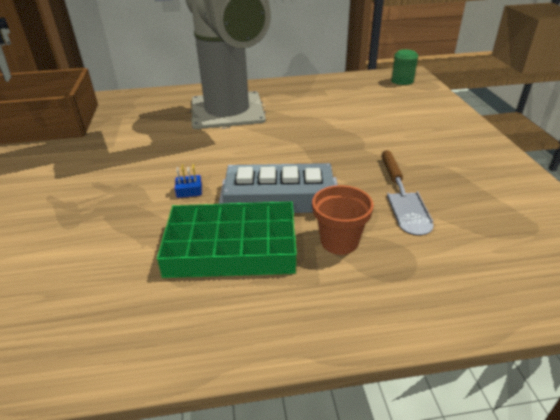

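The top view shows the box at about (263,268), with the white keys at about (231,265), (253,268), (273,270) and (294,273). The trowel is left of the box at (152,250), the pot at (220,196), the tray at (312,206) and the tags at (348,291). In the scene view the keys are at about (313,175), (290,174), (267,174) and (244,174). Nothing stands above the box.

```bash
cat > h.py <<'E'
from rig import r, vision
import cv2, numpy as np
from scipy.spatial.transform import Rotation as Ro
def ray(n,px,z):
    m=vision.camera_model(n); R=cv2.Rodrigues(np.array(m["rvec"]))[0]
    C=-R.T@np.array(m["tvec"]).ravel()
    d=R.T@np.linalg.inv(np.array(m["intrinsics"]))@np.array([px[0],px[1],1.])
    return C+d*(z-C[2])/d[2]
def keys(n,im,box,thr=150):
    u0,v0,u1,v1=box
    a=im[v0:v1,u0:u1].astype(int)
    mk=((a.min(2)>thr)&(a.max(2)-a.min(2)<30)).astype(np.uint8)
    k,l,st,c=cv2.connectedComponentsWithStats(mk)
    return [(c[i]+[u0,v0],st[i,2:5]) for i in range(1,k) if st[i,4]>60]
def go(target,yaw):
    """shift/turn in tool axes (cm, deg) from the measured pose; jaw axis z at yaw, tool x down"""
    s=r.observe(); T=Ro.from_quat(s["eef_rot"])
    zc=np.array([np.cos(yaw),np.sin(yaw),0]); x=np.array([0,0,-1.])
    for sg in(1,-1):
        z=zc*sg; G=Ro.from_matrix(np.c_[x,np.cross(z,x),z])
        print(sg,"shift cm",(T.inv().apply(np.array(target)-s["eef_pos"])*100).round(2),"rotvec",np.degrees((T.inv()*G).as_rotvec()).round(1))
E
python3 - <<'E'
from h import *
for n,b in(("top",(215,245,312,295)),("scene",(225,160,335,190))):
    im=cv2.imread(f"pics/{n}0.png")[:,:,::-1]
    K=keys(n,im,b); P=[]
    for c,st in K:
        p=ray(n,c,.071 if n=="top" else .069); P.append(p); print(n,c.round(1),st,p.round(4), ray(n,c,.065).round(4)[:2])
    P=np.array(P); P=P[np.argsort(-P[:,1])]
    print("mean",P.mean(0), "rowdir yaw(x axis)",np.arctan2(*( (P[0]-P[-1])[[1,0]]))-np.pi/2, np.linalg.norm(np.diff(P,axis=0),axis=1))
s=r.observe(); print(Ro.from_quat(s["eef_rot"]).as_matrix().round(3))
E
```

```text
top [230.7 264.8] [ 15  19 228] [0.5015 0.1673 0.071 ] [0.5011 0.1678]
top [251.6 267.7] [ 14  20 230] [0.4935 0.1186 0.071 ] [0.4931 0.1188]
top [272.8 270.4] [ 15  20 233] [0.4862 0.0693 0.071 ] [0.4858 0.0693]
top [293.9 273.2] [ 15  19 231] [0.4786 0.0201 0.071 ] [0.4781 0.0198]
mean [0.48996411 0.09384161 0.071     ] rowdir yaw(x axis) -0.1540533451501922 [0.0493743  0.04983194 0.04977279]
scene [243.7 171.1] [ 25  14 230] [0.4757 0.0158 0.069 ] [0.4694 0.0161]
scene [267.1 171.3] [ 17  14 214] [0.4861 0.0662 0.069 ] [0.4799 0.0669]
scene [289.7 170.9] [ 16  15 206] [0.4937 0.1152 0.069 ] [0.4875 0.1162]
scene [312.8 173.1] [ 16  13 191] [0.5113 0.1632 0.069 ] [0.5053 0.1646]
mean [0.49167621 0.09009238 0.069     ] rowdir yaw(x axis) -0.23727571581242923 [0.05120238 0.04954501 0.05148356]
[[-0.     0.927  0.375]
 [ 0.002  0.375 -0.927]
 [-1.     0.    -0.002]]
```

```bash
python3 -c "
from h import *
go([.5015,.1679,.120],-.154)"
```

```text
1 shift cm [ 11.57  52.78 -56.67] rotvec [-59.1  -0.1  -0.1]
-1 shift cm [ 11.57  52.78 -56.67] rotvec [ 1.209e+02 -1.000e-01  1.000e-01]
```

Call:
carry_out:
  steps: [0,52.8,-56.7,-59,0,0,0,52.8,-56.7,-59,0,0,0,52.8,-56.7,-59,0,0,0,52.8,-56.7,-59,0,0,0,52.8,-56.7,-59,0,0]
  grip: 1

```text
clock: 0.6
eef_pos: [0.3146, -0.3206, 0.2351]
eef_rot: [0.151, 0.691, -0.151, 0.691]
force: [0.9, 0.0, -0.0]
gripper_width: 0.621
```

```bash
python3 -c "
from h import *
go([.5015,.1679,.120],-.154); print(r.observe())"
```

```text
1 shift cm [11.53 52.19 -3.39] rotvec [-15.8  -0.   -0. ]
-1 shift cm [11.53 52.19 -3.39] rotvec [164.2  -0.    0. ]
{'clock': 0.6, 'joint_positions': array([-9.09218596e-01, -2.88865399e-01,  1.88633856e+00,  1.53716970e-04,
        1.54472527e+00, -4.78833201e-01]), 'dq': array([ 0.91567057, -0.67298378,  0.54956875,  0.00441413,  0.11196685,
       -0.5821734 ]), 'tau': array([ -7.8850624 , -30.17325282, -49.91344213,  -0.37295175,
         0.08154742,   1.06215488]), 'eef_pos': array([ 0.31456907, -0.32057154,  0.23511112]), 'eef_rot': array([ 0.15117268,  0.69092709, -0.15081517,  0.69066733]), 'force': array([ 0.94808017,  0.02299591, -0.04217975]), 'wrist_torque': array([-0.05241833, -0.10424728,  0.00380427]), 'gripper_width': 0.6205237769501063}
```

Call:
carry_out:
  steps: [0,51.5,-3.4,-15.5,0,0,0,51.5,-3.4,-15.5,0,0,0,51.5,-3.4,-15.5,0,0,0,51.5,-3.4,-15.5,0,0,0,51.5,-3.4,-15.5,0,0]

```text
clock: 1.1
eef_pos: [0.405, -0.0875, 0.2355]
eef_rot: [0.058, 0.705, -0.059, 0.705]
force: [1.6, -0.9, 0.1]
gripper_width: 0.187
```

```bash
python3 -c "
from h import *
go([.5015,.1679,.120],-.154)"
```

```text
1 shift cm [11.55 26.78  5.3 ] rotvec [-0.7  0.   0. ]
-1 shift cm [11.55 26.78  5.3 ] rotvec [179.3   0.   -0. ]
```

Call:
carry_out:
  steps: [0,26.5,5.3,0,0,0,0,26.5,5.3,0,0,0,0,26.5,5.3,0,0,0,0,26.5,5.3,0,0,0,0,26.5,5.3,0,0,0]

```text
clock: 1.6
eef_pos: [0.4937, 0.1464, 0.2353]
eef_rot: [0.058, 0.705, -0.058, 0.705]
force: [1.3, -0.9, 0.6]
gripper_width: 0.004
```

Call:
carry_out:
  steps: [4,0,0,0,0,0,8,0,0,0,0,0,10,0,0,0,0,0,10,0,0,0,0,0,10,0,0,0,0,0]

```text
clock: 2.1
eef_pos: [0.4935, 0.1442, 0.1358]
eef_rot: [0.058, 0.705, -0.059, 0.704]
force: [0.6, -0.2, 0.1]
gripper_width: 0.003
```

```bash
python3 -c "
from h import *
im=vision.get_image('scene'); cv2.imwrite('pics/s1.png',cv2.resize(im[100:260,150:400,::-1],None,fx=3,fy=3))
go([.5015,.1679,.094],-.154); s=r.observe(); print(s['eef_pos'],s['force'],s['clock'],abs(s['dq']).max())"
```

```text
1 shift cm [4.31 2.45 0.3 ] rotvec [-0.7  0.1 -0. ]
-1 shift cm [4.31 2.45 0.3 ] rotvec [ 1.793e+02 -1.000e-01 -1.000e-01]
[0.49440155 0.14425721 0.13704865] [ 0.10133395 -0.59649374  0.44990866] 2.15 0.018572078583872817
```

View pics/s1.png

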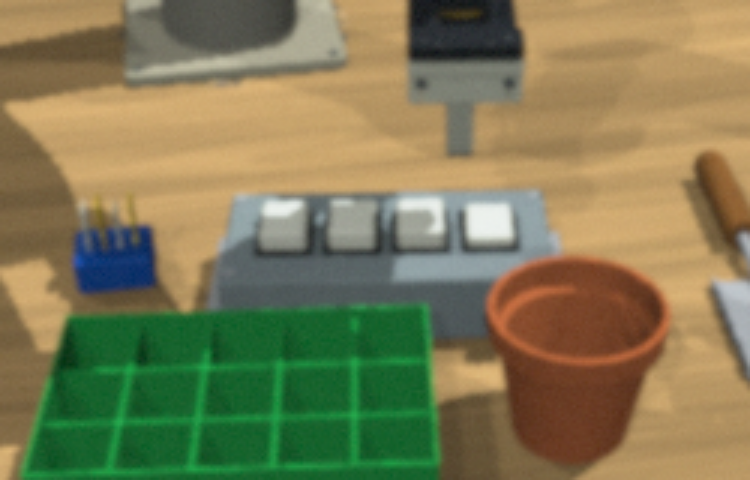

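The view from the far side shows the closed fingers at about (458,130), over the box between keys 1 and 2 and well above them. Key 1, at (490,222), looks slightly lower than the others. I'll check that by tapping.

Call:
carry_out:
  steps: [0,2.45,0.3,-0.7,0,0,2,2.45,0.3,-0.7,0,0,4,2.45,0.3,-0.7,0,0,4,2.45,0.3,-0.7,0,0,4,2.45,0.3,-0.7,0,0]

```text
clock: 2.65
eef_pos: [0.5014, 0.1679, 0.0973]
eef_rot: [0.054, 0.704, -0.054, 0.706]
force: [0.5, 0.7, -0.1]
gripper_width: 0.005
```

Call:
carry_out:
  steps: [0,0,0,0,0,0,0,0,0,0,0,0]

```text
clock: 2.85
eef_pos: [0.5018, 0.168, 0.0974]
eef_rot: [0.055, 0.704, -0.054, 0.706]
force: [0.2, -0.2, 0.9]
gripper_width: 0.008
```

```bash
python3 -c "
from h import *
go([.5015,.1679,.088],-.154); s=r.observe(); print(s['eef_pos'],s['force'],s['clock'],abs(s['dq']).max())"
```

```text
1 shift cm [ 0.94 -0.02 -0.03] rotvec [ 0.   0.1 -0.1]
-1 shift cm [ 0.94 -0.02 -0.03] rotvec [-1.8e+02  1.0e-01  2.0e-01]
[0.50180915 0.16802156 0.09743302] [ 0.23324093 -0.2312719   0.86571601] 2.85 0.008233456192696078
```

Call:
carry_out:
  steps: [0.4,0,0,0,0,0,0.8,0,0,0,0,0,1.0,0,0,0,0,0,1.1,0,0,0,0,0,1.1,0,0,0,0,0]

```text
clock: 3.35
eef_pos: [0.5004, 0.1678, 0.0842]
eef_rot: [0.054, 0.705, -0.054, 0.705]
force: [-0.0, -0.0, 0.1]
gripper_width: 0.003
```

Call:
carry_out:
  steps: [0,0,0,0,0,0]

```text
clock: 3.45
eef_pos: [0.5006, 0.1679, 0.0846]
eef_rot: [0.054, 0.705, -0.054, 0.705]
force: [-0.3, 0.4, 0.5]
gripper_width: 0.005
```

Call:
carry_out:
  steps: [0.1,0,0,0,0,0,0.2,0,0,0,0,0,0.2,0,0,0,0,0]

```text
clock: 3.75
eef_pos: [0.5007, 0.1679, 0.0826]
eef_rot: [0.054, 0.705, -0.054, 0.705]
force: [-0.3, -0.0, 0.1]
gripper_width: 0.003
```

Call:
carry_out:
  steps: [0.05,0,0,0,0,0,0.05,0,0,0,0,0]

```text
clock: 3.95
eef_pos: [0.5007, 0.1679, 0.0824]
eef_rot: [0.054, 0.705, -0.054, 0.705]
force: [-0.8, -0.8, 3.5]
gripper_width: 0.004
```

Key 1 gave no force down to tip level of about 65 mm, then read 3.5 N and held solid, so it is the latched one. I'll tap the others in order.

Call:
carry_out:
  steps: [-2,0,0,0,0,0,-2,-2.5,0,0,0,0,-2,-5,0,0,0,0,-2,-5,0,0,0,0,-1.2,-5,0,0,0,0]

```text
clock: 4.45
eef_pos: [0.494, 0.1185, 0.095]
eef_rot: [0.055, 0.704, -0.054, 0.706]
force: [0.6, 0.0, 0.6]
gripper_width: 0.002
```

Call:
carry_out:
  steps: [0.3,0,0,0,0,0,0.3,0,0,0,0,0]

```text
clock: 4.65
eef_pos: [0.4922, 0.119, 0.0899]
eef_rot: [0.054, 0.706, -0.054, 0.704]
force: [0.2, 0.6, 0.1]
gripper_width: 0.005
```

Call:
carry_out:
  steps: [0.1,0,0,0,0,0,0.2,0,0,0,0,0,0.2,0,0,0,0,0]

```text
clock: 4.95
eef_pos: [0.493, 0.1187, 0.089]
eef_rot: [0.054, 0.705, -0.054, 0.705]
force: [-0.3, 1.2, 0.4]
gripper_width: 0.002
```

Call:
carry_out:
  steps: [0.05,0,0,0,0,0,0.05,0,0,0,0,0]

```text
clock: 5.15
eef_pos: [0.4931, 0.1185, 0.0887]
eef_rot: [0.054, 0.705, -0.054, 0.705]
force: [-0.7, -0.6, 0.3]
gripper_width: 0.004
```

Call:
carry_out:
  steps: [0.05,0,0,0,0,0,0.1,0,0,0,0,0]

```text
clock: 5.35
eef_pos: [0.4931, 0.1185, 0.0879]
eef_rot: [0.054, 0.705, -0.054, 0.705]
force: [-1.1, 0.9, 1.3]
gripper_width: 0.004
```

Call:
carry_out:
  steps: [0.0,0,0,0,0,0]

```text
clock: 5.45
eef_pos: [0.4931, 0.1185, 0.0878]
eef_rot: [0.054, 0.705, -0.054, 0.705]
force: [-0.0, 0.6, 2.2]
gripper_width: 0.008
```

Call:
carry_out:
  steps: [0.05,0,0,0,0,0,0.1,0,0,0,0,0,0.1,0,0,0,0,0]

```text
clock: 5.75
eef_pos: [0.4932, 0.1185, 0.0867]
eef_rot: [0.054, 0.705, -0.054, 0.705]
force: [-0.3, 1.3, 3.1]
gripper_width: 0.008
```

Call:
carry_out:
  steps: [0.05,0,0,0,0,0]

```text
clock: 5.85
eef_pos: [0.4931, 0.1185, 0.0863]
eef_rot: [0.054, 0.705, -0.054, 0.705]
force: [-0.4, 0.8, 2.8]
gripper_width: 0.008
```

Key 2 is up: it gave about 1.5 mm at about 3 N. Next is key 3.

Call:
carry_out:
  steps: [-1.4,0,0,0,0,0,-1.4,-2.5,0,0,0,0,-1.4,-5,0,0,0,0,-1.0,-5,0,0,0,0,-0.5,-5,0,0,0,0]

```text
clock: 6.35
eef_pos: [0.4858, 0.0689, 0.0917]
eef_rot: [0.055, 0.705, -0.054, 0.705]
force: [0.3, -0.8, 0.2]
gripper_width: 0.004
```

Call:
carry_out:
  steps: [0.05,0,0,0,0,0,0.1,0,0,0,0,0,0.1,0,0,0,0,0]

```text
clock: 6.65
eef_pos: [0.4853, 0.0696, 0.0901]
eef_rot: [0.054, 0.705, -0.054, 0.705]
force: [0.1, 0.8, 0.5]
gripper_width: 0.009
```

Call:
carry_out:
  steps: [0.1,0,0,0,0,0,0.2,0,0,0,0,0,0.25,0,0,0,0,0,0.25,0,0,0,0,0]

```text
clock: 7.05
eef_pos: [0.4855, 0.0693, 0.0878]
eef_rot: [0.054, 0.705, -0.054, 0.705]
force: [-1.2, 2.4, 2.4]
gripper_width: 0.004
```

Call:
carry_out:
  steps: [0.05,0,0,0,0,0,0.1,0,0,0,0,0,0.1,0,0,0,0,0]

```text
clock: 7.35
eef_pos: [0.4855, 0.0692, 0.0867]
eef_rot: [0.054, 0.705, -0.054, 0.705]
force: [-0.2, 2.0, 2.1]
gripper_width: 0.002
```

Key 3 is up too: contact at about 0.088, then it gave 1 mm more. Next is key 4.

Call:
carry_out:
  steps: [-1.4,0,0,0,0,0,-1.4,-2.5,0,0,0,0,-1.4,-5,0,0,0,0,-1.0,-5,0,0,0,0,-0.5,-5,0,0,0,0]

```text
clock: 7.85
eef_pos: [0.4781, 0.0193, 0.0922]
eef_rot: [0.055, 0.705, -0.055, 0.705]
force: [0.3, 0.9, -0.2]
gripper_width: 0.005
```

Call:
carry_out:
  steps: [0.1,0,0,0,0,0,0.2,0,0,0,0,0,0.3,0,0,0,0,0,0.3,0,0,0,0,0]

```text
clock: 8.25
eef_pos: [0.4777, 0.0201, 0.0885]
eef_rot: [0.054, 0.705, -0.054, 0.705]
force: [-0.5, -0.2, -0.2]
gripper_width: 0.008
```

Call:
carry_out:
  steps: [0.05,0,0,0,0,0,0.1,0,0,0,0,0,0.1,0,0,0,0,0]

```text
clock: 8.55
eef_pos: [0.4778, 0.0199, 0.0878]
eef_rot: [0.054, 0.705, -0.054, 0.705]
force: [-0.7, 1.7, 2.8]
gripper_width: 0.006
```

Call:
carry_out:
  steps: [0.05,0,0,0,0,0,0.1,0,0,0,0,0,0.1,0,0,0,0,0]

```text
clock: 8.85
eef_pos: [0.4779, 0.0198, 0.0867]
eef_rot: [0.054, 0.705, -0.054, 0.705]
force: [-0.3, 2.3, 3.0]
gripper_width: 0.007
```

Key 4 is up as well. Now back to key 1 for the firm press.

Call:
carry_out:
  steps: [-2,0,0,0,0,0,-2,4.5,0,0,0,0,-2,9.3,0,0,0,0,-2,14,0,0,0,0,-2,15,0,0,0,0]

```text
clock: 9.35
eef_pos: [0.5009, 0.1716, 0.1067]
eef_rot: [0.054, 0.705, -0.053, 0.705]
force: [0.2, -0.9, -0.4]
gripper_width: 0.01
```

Call:
carry_out:
  steps: [0.6,0,0,0,0,0,1.2,0,0,0,0,0,1.8,0,0,0,0,0,2.1,0,0,0,0,0,2.2,0,0,0,0,0]

```text
clock: 9.85
eef_pos: [0.5002, 0.1667, 0.0838]
eef_rot: [0.055, 0.705, -0.055, 0.705]
force: [0.1, 0.0, -0.1]
gripper_width: 0.006
```

Call:
carry_out:
  steps: [0,0,0,0,0,0]

```text
clock: 9.95
eef_pos: [0.5006, 0.1672, 0.0845]
eef_rot: [0.054, 0.705, -0.055, 0.705]
force: [0.1, -0.3, -0.6]
gripper_width: 0.012
```

Call:
carry_out:
  steps: [0.15,0,0,0,0,0,0.3,0,0,0,0,0,0.45,0,0,0,0,0,0.6,0,0,0,0,0,0.65,0,0,0,0,0]

```text
clock: 10.45
eef_pos: [0.501, 0.1678, 0.0788]
eef_rot: [0.054, 0.705, -0.054, 0.705]
force: [-3.1, -1.6, 7.5]
gripper_width: 0.004
```

Call:
carry_out:
  steps: [0.0,0,0,0,0,0]

```text
clock: 10.55
eef_pos: [0.5011, 0.1678, 0.0789]
eef_rot: [0.054, 0.705, -0.054, 0.705]
force: [-2.9, -2.7, 6.8]
gripper_width: 0.007
```

Call:
carry_out:
  steps: [0.1,0,0,0,0,0,0.18,0,0,0,0,0,0.18,0,0,0,0,0]

```text
clock: 10.85
eef_pos: [0.5011, 0.1678, 0.0772]
eef_rot: [0.054, 0.705, -0.054, 0.705]
force: [-1.8, -1.9, 7.1]
gripper_width: 0.005
```

Call:
carry_out:
  steps: [0.03,0,0,0,0,0]

```text
clock: 10.95
eef_pos: [0.5011, 0.1678, 0.077]
eef_rot: [0.054, 0.705, -0.054, 0.705]
force: [-3.0, -2.4, 7.4]
gripper_width: 0.004
```

Call:
carry_out:
  steps: [-0.4,0,0,0,0,0,-0.8,0,0,0,0,0,-0.9,0,0,0,0,0]

```text
clock: 11.25
eef_pos: [0.5011, 0.1679, 0.0859]
eef_rot: [0.054, 0.705, -0.054, 0.705]
force: [-0.3, -1.3, 3.0]
gripper_width: 0.007
```

Call:
carry_out:
  steps: [-1.5,0,0,0,0,0,-4,0,0,0,0,0,-8,0,0,0,0,0,-12,0,0,0,0,0,-12,0,0,0,0,0]

```text
clock: 11.75
eef_pos: [0.504, 0.1689, 0.2127]
eef_rot: [0.055, 0.701, -0.053, 0.709]
force: [0.9, 0.5, 0.8]
gripper_width: 0.007
```

Call:
carry_out:
  steps: [0,-5,0,0,0,0,0,-10,0,0,0,0,0,-15,0,0,0,0,0,-20,0,0,0,0,0,-25,0,0,0,0]

```text
clock: 12.25
eef_pos: [0.4617, -0.0807, 0.2051]
eef_rot: [0.054, 0.705, -0.054, 0.705]
force: [0.1, -0.4, -0.5]
gripper_width: 0.008
```

Run:
```python
from h import *
s=r.observe(); print(s['eef_pos'],s['force'],s['clock'])
im=vision.get_image('scene'); cv2.imwrite('pics/s2.png',cv2.resize(im[100:260,150:450,::-1],None,fx=2.6,fy=2.6))
t=vision.get_image('top'); o=cv2.imread('pics/top0.png')[:,:,::-1]
cv2.imwrite('pics/t2.png',np.hstack([o[150:330,120:380],t[150:330,120:380]])[:,:,::-1])
```

```text
[ 0.46167878 -0.08070192  0.20513544] [ 0.14839743 -0.44983396 -0.49069537] 12.25
```

View pics/s2.png

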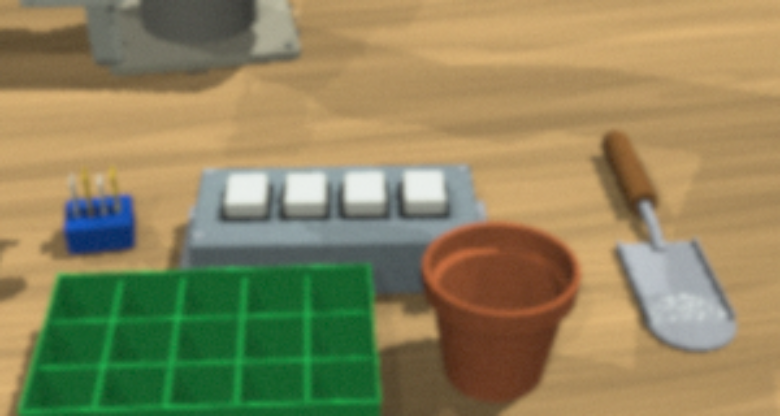

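View pics/t2.png

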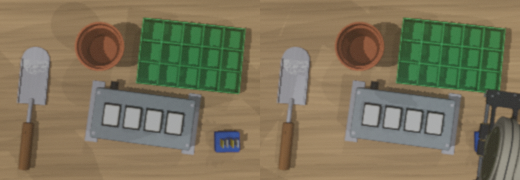

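Both pictures agree. In the scene view all four keys, at (245–425,193), stand equally high. The top view, with the before picture on the left, shows the pot, tray and trowel where they were. The gripper covers most of the tag holder in that view, but the scene view shows it upright and in its place at (98,222).

```bash
python3 -c "
from rig import r
print(r.finish_job())"
```

```text
the job is handed in; nothing more can be done
None
```

The job is done and handed in: key 1, the leftmost, was the latched one, and all four keys now stand up.

- **Taps:** I tapped keys 1 to 4 in order from left to right. Key 1 gave no force until 65 mm above the bench, then held solid at about 3.5 N. Keys 2, 3 and 4 each met the finger at about 71 mm and gave about 1.5–2 mm at 2–3 N.
- **Press:** I pushed key 1 about 11 mm down in all, at about 7.4 N. As I backed off, it followed the finger up and pushed with 3 N about 2 mm below its full height, so it is off its catch.
- **Last checks:** The last scene picture shows all four keys level, and the pot, tray and trowel have not moved. The gripper hid most of the tag holder in the last top view, but the scene view shows it upright and in its place. The gripper was about 0.2 m above the bench and touching nothing. The clock read about 12 s, and no check failed or disagreed.

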